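# Load the imaging chamber and lock its tray

### The job

Put every specimen carrier that is on the bench into the loader's tray, each lying flat on the tray's floor, rock side up. Then lift the ratchet pawl and throw it right over, turn the crank backward (counter-clockwise from above) by its knob until the tray is fully home in the chamber, drop the pawl back onto the wheel, and last of all push the toggle clamp's handle over centre so that it locks on the tray's ear. Do not knock over the dropper bottle or the mug.

Things in the scene. Friction and masses are not known exactly. Their poses are not given: they have to be found in the camera images.
- carrier_a_center (a point): specimen carrier: aluminium block 34 (x) x 84 (y) x 28 mm with a half-round grey piece of rock core on top, 38 mm high in all, 0.26 kg; the point is its centre, 19 mm above its underside; its own y is its long axis, z up. Two to four of these carriers are on the bench; grip across the 34 mm, low on the aluminium
- carrier_b_center (a point): specimen carrier: aluminium block 34 (x) x 84 (y) x 28 mm with a half-round grey piece of rock core on top, 38 mm high in all, 0.26 kg; the point is its centre, 19 mm above its underside; its own y is its long axis, z up. Two to four of these carriers are on the bench; grip across the 34 mm, low on the aluminium
- carrier_c_center (a point): specimen carrier: aluminium block 34 (x) x 84 (y) x 28 mm with a half-round grey piece of rock core on top, 38 mm high in all, 0.26 kg; the point is its centre, 19 mm above its underside; its own y is its long axis, z up. Two to four of these carriers are on the bench; grip across the 34 mm, low on the aluminium
- carrier_d_center (a point): specimen carrier: aluminium block 34 (x) x 84 (y) x 28 mm with a half-round grey piece of rock core on top, 38 mm high in all, 0.26 kg; the point is its centre, 19 mm above its underside; its own y is its long axis, z up. Two to four of these carriers are on the bench; grip across the 34 mm, low on the aluminium
- tray_mid (a point): centre of the aluminium tray's inner floor, 27 mm above the bench, moving with the tray; z up, y (the loader's long axis) from the tray towards the white chamber, x across. Two lanes, each 60 mm wide (x) and 200 mm long (y), beside a 4 mm divider at x = 0; a lane takes two carriers end to end along y: four places at x = +-33, y = +-48 mm. Divider and side walls 8 mm high, end walls 12 mm
- loader: the loader: steel base plate 165 x 700 mm, 12 mm thick, on the bench; same axes as tray_mid; its origin lies on the bench under the middle of the fully-out tray. The white chamber (220 wide, roof 160 mm above the bench) has its mouth at y = +150 mm, the wheel's axis is at y = -185 mm
- tray (a joint): tray travel in m along +y: about 0 (-0.012 to 0.012) out, ready to load; 0.19 fully home in the chamber. Geared to the wheel: 0.0403 m per rad; the wheel's ratchet holds it out
- wheel (a joint): ratchet wheel (steel disc 132 mm across with 16 upright teeth, 9 mm high, round its rim, vertical axis) in rad; about 0 (-0.3 to 0.3) at the start, grows counter-clockwise from above (backward), 4.71 with the tray fully home. With the pawl down it cannot be turned backward. Freed, it stays where it is left; turning takes about 5 N at the knob
- wheel_axis (a point): point on the wheel's vertical axis, at the height of the middle of the crank knob's free part (158 mm above the bench)
- crank_knob: upright black round knob of the crank, 22 mm in diameter, carried by the wheel, a sleeve that spins freely about its own upright axis, 40 mm from the axis; its top is 42 mm above this point, its lower end 50 mm below; the point is 158 mm above the bench. At wheel 0 it lies towards the loader's +x from the axis
- pawl (a joint): ratchet pawl on a horizontal hinge (along the loader's x), in rad: 0 nose fully down between two teeth, up to about 0.2 resting on a tooth; grows as the bar is lifted up and over away from the chamber (towards the loader's -y); its weight tips over at about 1.0, and from there on it falls to its stop at 1.75, where it stays by itself. Pushed back over it drops down again
- pawl_bar (a point): middle of the free part of the pawl's horizontal grip bar (black, 12 mm in diameter, 64 mm long, along the loader's x; the stem is at its wheel-side end, 38 mm from this point). The bar is 120 mm above the bench with the pawl down and 116 mm when thrown over; the space below the bar's free part is empty for 60 mm
- pawl_hinge (a point): point on the pawl's hinge axis, abreast of pawl_bar, 75 mm above the bench; the bar moves round it on a radius of 67 mm; with the pawl down the bar is 50 mm towards +y (loader) and 45 mm above it
- clamp (a joint): toggle clamp handle in rad: 0 open, leaning 0.6 rad back towards the loader's -x; upright at 0.6 (over centre); locked against its stop at 1.0, leaning 0.4 rad to +x. It falls to either side by itself; the spindle arm comes down onto the tray's ear as the handle goes over. A push of 2 N is enough
- clamp_grip (a point): middle of the clamp handle's black grip (round, 22 mm in diameter, 62 mm long), 75 mm from the hinge along the handle; the handle's free end is 30 mm further out
- clamp_hinge (a point): point on the clamp handle's hinge axis (along the loader's y), 58 mm above the bench
- dropper: bystander: small amber dropper bottle, 34 mm across, 68 mm high, origin under its centre
- mug: bystander: white mug, 72 mm across, 85 mm high, origin under its centre
There are look-alikes about, which are no part of the job. Leave any pink or purple look-alike of the part that bears carrier_d_center alone. What is shaped like the part that bears carrier_c_center but pink is not meant.

How it is judged:
On the way, in this order (a step that is already met when the one before it is completed fails the run):
1. all carriers lie flat in the tray, the tray out and the pawl down (x of carrier_a_center in the frame of tray_mid between -0.066 and 0.066 m and y of carrier_a_center in the frame of tray_mid between -0.105 and 0.105 m and z of carrier_a_center in the frame of tray_mid between 0.01 and 0.025 m and angle between each of carrier_a_center, carrier_b_center, carrier_c_center, carrier_d_center's own z axis and vertical below 0.12 rad and x of carrier_b_center in the frame of tray_mid between -0.066 and 0.066 m and y of carrier_b_center in the frame of tray_mid between -0.105 and 0.105 m and z of carrier_b_center in the frame of tray_mid between 0.01 and 0.025 m and x of carrier_c_center in the frame of tray_mid between -0.066 and 0.066 m and y of carrier_c_center in the frame of tray_mid between -0.105 and 0.105 m and z of carrier_c_center in the frame of tray_mid between 0.01 and 0.025 m and x of carrier_d_center in the frame of tray_mid between -0.066 and 0.066 m and y of carrier_d_center in the frame of tray_mid between -0.105 and 0.105 m and z of carrier_d_center in the frame of tray_mid between 0.01 and 0.025 m and value of joint tray below 0.03 m and value of joint pawl below 0.4 rad), for 0.2 s.
2. the pawl is thrown over (value of joint pawl above 1.5 rad), for 0.2 s.
3. the crank, held or pushed by its knob, has the tray about half way in, the pawl still thrown over (value of joint pawl above 1.3 rad and value of joint tray between 0.07 and 0.15 m and contact force between the fingers and crank_knob above 0.2 N).
4. the tray is home (value of joint tray above 0.182 m and value of joint pawl above 1.3 rad), for 0.2 s.
5. the pawl is down on the wheel again, the clamp not yet locked (value of joint pawl below 0.35 rad and value of joint tray above 0.18 m and value of joint clamp below 0.6 rad), for 0.2 s.
6. the clamp is locked (value of joint clamp above 0.92 rad), for 0.2 s.
At the end, for the whole second after the job is handed in: every carrier present lies in the tray (centre within the tray's walls, flat on its floor within 6 mm, tilted less than 0.12 rad), the tray is within 10 mm of fully home, the pawl is down on the wheel (below 0.35 rad) and the clamp handle is over centre at its stop (above 0.92 rad) (x of carrier_a_center in the frame of tray_mid between -0.066 and 0.066 m and y of carrier_a_center in the frame of tray_mid between -0.105 and 0.105 m and z of carrier_a_center in the frame of tray_mid between 0.01 and 0.025 m and angle between each of carrier_a_center, carrier_b_center, carrier_c_center, carrier_d_center's own z axis and vertical below 0.12 rad and x of carrier_b_center in the frame of tray_mid between -0.066 and 0.066 m and y of carrier_b_center in the frame of tray_mid between -0.105 and 0.105 m and z of carrier_b_center in the frame of tray_mid between 0.01 and 0.025 m and x of carrier_c_center in the frame of tray_mid between -0.066 and 0.066 m and y of carrier_c_center in the frame of tray_mid between -0.105 and 0.105 m and z of carrier_c_center in the frame of tray_mid between 0.01 and 0.025 m and x of carrier_d_center in the frame of tray_mid between -0.066 and 0.066 m and y of carrier_d_center in the frame of tray_mid between -0.105 and 0.105 m and z of carrier_d_center in the frame of tray_mid between 0.01 and 0.025 m and value of joint tray above 0.18 m and value of joint pawl below 0.35 rad and value of joint clamp above 0.92 rad); the robot touches nothing.
It fails at once if the dropper bottle or the mug is knocked over (angle between any of dropper, mug's own z axis and vertical above 0.6 rad).
Of carrier_a, carrier_b, carrier_c, carrier_d only 2 to 4 are there at a start; the rules pass over those that are not, and their reading is None.
At some moment in a run one of carrier_a, carrier_b, carrier_c, carrier_d may be knocked a few centimetres aside while the robot is not near it.
It also fails if it takes over 210 s, if anything falls off the work surface, if the arm or the gripper's body presses on something with over 40 N, if the wrist force passes 120 N, or if a joint passes its speed limit or range.

### The arm

A 7-joint arm with a two-finger parallel gripper is mounted at the origin on the work surface. World frame = base frame: x ahead of the robot, y to its left, z up, the work surface at z = 0. Lengths are in m, angles in rad, forces in N, time in s.
With the tool pointing down it reaches from about 0.425 to 0.825 m from the base axis. Payload 3.6 kg.
Tool frame: the origin (TCP) lies where the fingers leave the gripper's body, on its centre line; the fingertips stand 73 mm ahead of it and the grasp point (between the pads) lies 54 mm ahead of it; z points along the fingers, y is the line along which they close (so a half turn about z gives the same grasp; the last joint's range is limited). The gripper opens to 85 mm and grips with 20 to 120 N. Pads are 22 mm wide; open, the fingers measure 114 mm over their backs; the gripper's body (76 mm by 85 mm) begins 54 mm behind the grasp point. The pads swing forward as they close: fully open they stand 13 mm farther back than shut.
Start: joints at [-1.185, 0.615, -0.013, 1.423, 0.008, 1.103, -0.04], TCP at [0.261, 0.595, 0.304] pointing down, gripper open.
Joint ranges: [-3.12, 3.12], [-0.3, 2.06], [-1.34, 1.32], [0.26, 2.42], [-1.36, 4.5], [0.01, 1.98], [-2.84, 2.84]. Speed limits (rad/s): [2.79, 2.79, 3.14, 3.14, 3.14, 3.14, 3.14].

### API

Orientations are given as a unit quaternion [x, y, z, w].
In Python, from station import arm, snapshot, camera_info, ticket gives the robot as it stands. Calls block until the motion is done:
- arm.movep(position, orientation): joint-space move of the TCP to a pose.
- arm.line_to(position, velocity=0.15, ori=None): straight line of the TCP; ori=None keeps the orientation; velocity is the mean speed in m/s.
- arm.move_j(angles): joint-space move.
- arm.move_gripper(opening, effort=None): opening from 0.0 (shut) to 1.0 (fully open); effort is the grip in N (None keeps the last); returns when the fingers have stopped.
- arm.pause(seconds).
- arm.ik(position, orientation): joint angles nearest the present ones, or None.
- snapshot(name): name is "scene" or "side" or "wrist"; returns the picture (384x512x3 uint8, blue, green, red); there is no depth.
- camera_info(name): a dict with "fx", "fy", "cx", "cy" (pixels), "R" (3x3) and "t" (3): a world point X has camera coordinates R X + t; the wrist camera has in their place "T_tool_cam" (4x4, takes a point from camera to tool coordinates, whose origin is the TCP and whose axes are the flange's). Camera axes: x right, y down, z forward; pixel columns grow to the right and rows downward; lengths in m; the calibration is good to about 2 mm. The wrist camera is an equidistant fisheye: a pixel r from the principal point sees the ray r / f radians off the axis. A picture is of the moment at which its call begins: read the wrist's pose just before it. camera_info takes no time and is no camera call.
A pose or a line that the arm cannot do raises arm.MotionError and nothing moves.
- ticket.finish_job(): hands the job in; it is judged then, once.
Readings, each from a call of its own:
- arm.read_time(): time.
- arm.read_joint_positions(): joint angles.
- arm.read_dq(): joint speeds.
- arm.read_effort(): joint torques, N m.
- arm.read_tool_pos(): TCP position.
- arm.read_eef_rot(): TCP orientation.
- arm.read_ft_force(): force on the tool from outside, world axes, zero at the start.
- arm.read_wrist_torque(): the same for the moment, N m.
- arm.read_opening(): opening from 0.0 (shut) to 1.0 (fully open).
- arm.read_finger_force(): force on a finger pad.
Only numpy, scipy, OpenCV 4.12 (cv2) and the standard library are available. Lean on these libraries where they do the work, as an engineer would, in place of code of your own. Each camera call takes 0.05 s, during which the arm holds its last target. There are 200 camera calls.

## Working session

There is one attempt and no reset: what is moved stays moved. The work goes in short steps, each a Python script; the robot and the scene stay as the last script left them, time stands still between calls to the robot, and variables do not carry over. Pictures are saved under pics/ and viewed, at most 14 in all, crops included, and the job is handed in when it is done.

```bash
ls; mkdir -p pics
python3 - <<'E'
from station import arm,snapshot,camera_info
import cv2,numpy as np
for n in ("scene","side","wrist"):
    i=snapshot(n); cv2.imwrite(f"pics/{n}0.png",i); c=camera_info(n); print(n,{k:np.round(v,3).tolist() for k,v in c.items()})
print(arm.read_tool_pos(),arm.read_eef_rot(),arm.read_time())
E
```

```text
pics
scene {'fx': 363.079, 'fy': 363.079, 'cx': 256.314, 'cy': 190.093, 'R': [[-0.909, 0.417, 0.008], [0.31, 0.689, -0.655], [-0.279, -0.593, -0.755]], 't': [0.461, -0.021, 1.063]}
side {'fx': 478.629, 'fy': 478.629, 'cx': 254.762, 'cy': 188.042, 'R': [[0.971, -0.239, 0.012], [-0.164, -0.699, -0.696], [0.175, 0.674, -0.718]], 't': [-0.44, 0.102, 1.276]}
wrist {'fx': 297.319, 'fy': 297.319, 'cx': 251.33, 'cy': 193.389, 'T_tool_cam': [[-0.0, -0.959, -0.283, 0.073], [1.0, -0.0, 0.0, 0.001], [-0.0, -0.283, 0.959, -0.069], [0.0, 0.0, 0.0, 1.0]]}
[0.26058747 0.59497651 0.30297703] [ 2.04923652e-01  9.78777412e-01 -1.01943015e-03 -1.87199360e-04] 0.15
```

Run:
```python
import cv2
for n in ("scene","side"):
    cv2.imwrite(f"pics/{n}0b.png",cv2.resize(cv2.imread(f"pics/{n}0.png"),(768,576),interpolation=cv2.INTER_CUBIC))
```

```text
(no output)
```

View pics/scene0b.png

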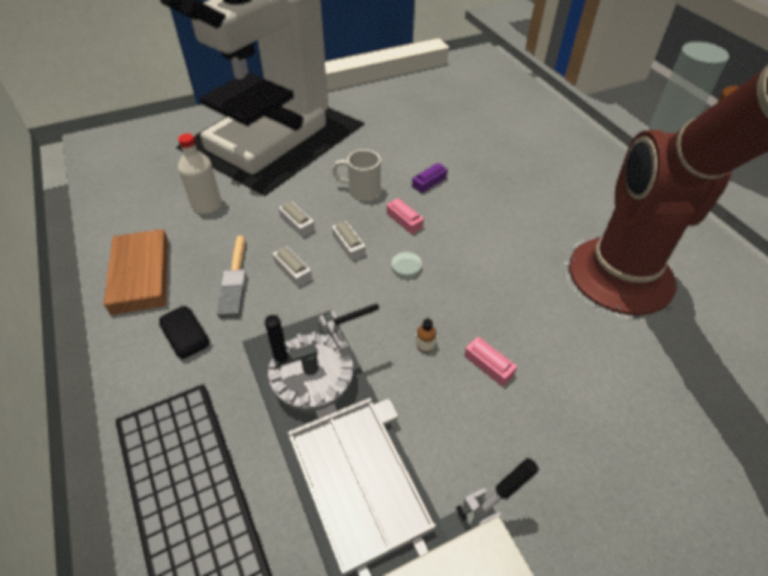

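View pics/side0b.png

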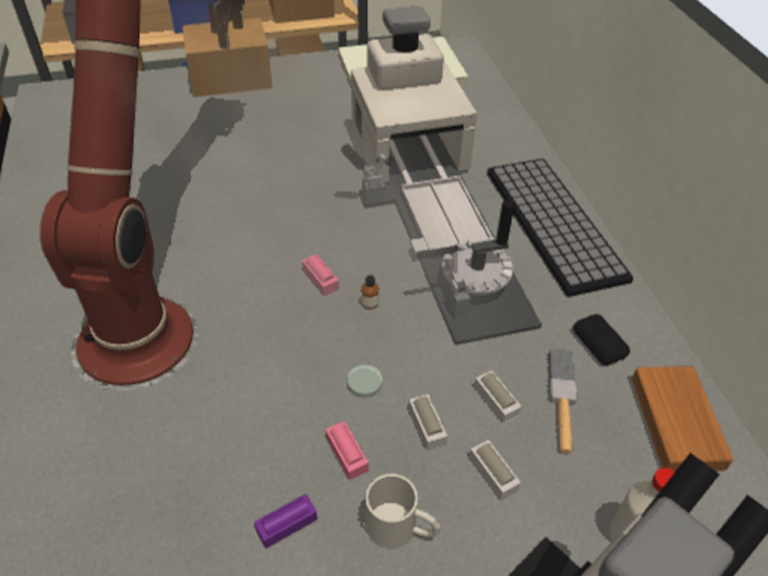

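```bash
cat > lib.py <<'E'
from station import arm,snapshot,camera_info,ticket
import cv2,numpy as np
from scipy.spatial.transform import Rotation as Rn
def ray(n,uv,pose=None):
    c=camera_info(n); u=(uv[0]-c['cx'])/c['fx']; v=(uv[1]-c['cy'])/c['fy']
    if n!='wrist':
        R=np.array(c['R']); return -R.T@np.array(c['t']), R.T@np.array([u,v,1.])
    p,q=pose; r=np.hypot(u,v); d=np.array([u*np.sin(r)/r,v*np.sin(r)/r,np.cos(r)]) if r>1e-9 else np.array([0,0,1.])
    T=np.array(c['T_tool_cam']); R=Rn.from_quat(q).as_matrix()
    return np.array(p)+R@T[:3,3], R@T[:3,:3]@d
def onz(n,uv,z,pose=None):
    o,d=ray(n,uv,pose); return o+d*(z-o[2])/d[2]
def tri(*rays):
    A=0;b=0
    for o,d in rays:
        d=d/np.linalg.norm(d);P=np.eye(3)-np.outer(d,d);A=A+P;b=b+P@o
    X=np.linalg.solve(A,b); return X,[np.linalg.norm(np.cross(X-o,d/np.linalg.norm(d))) for o,d in rays]
def down(phi):  # tool z down, tool y (closing line) along world direction phi
    y=np.array([np.cos(phi),np.sin(phi),0]);z=np.array([0,0,-1.]);x=np.cross(y,z)
    return Rn.from_matrix(np.c_[x,y,z]).as_quat()
def best(p,phi): # choose the half-turn with IK solution nearest mid range of joint 7
    o=[]
    for a in (phi,phi+np.pi):
        j=arm.ik(p,down(a))
        if j is not None:o.append((abs(j[6]),a))
    return min(o)[1] if o else None
def wshot(name):
    p,q=arm.read_tool_pos(),arm.read_eef_rot(); i=snapshot('wrist'); cv2.imwrite(f'pics/{name}.png',i)
    np.savez(f'pics/{name}.npz',p=p,q=q); return i,(p,q)
def pose(name):
    f=np.load(f'pics/{name}.npz'); return f['p'],f['q']
E
python3 - <<'E'
from lib import *
P=dict(cA=((296,217),(497,467)),cB=((348,240),(427,420)),cC=((292,265),(497,394)),mug=((365,155),(390,482)),
 drop=((427,322),(370,278)),hub=((309,352),(479,248)),knobtop=((272,320),(504,205)),pinkM=((405,215),(347,449)))
P['cA']=((296,217),(495,467));
for k,(a,b) in P.items():
    X,e=tri(ray('scene',np.array(a)/1.5),ray('side',np.array(b)/1.5)); print(k,X.round(3),np.round(e,3))
print('tray corners scene',[onz('scene',np.array(a)/1.5,.037)[:2].round(3).tolist() for a in((289,433),(375,402),(433,525),(346,568))])
print('plate side',[onz('side',np.array(a)/1.5,.012)[:2].round(3).tolist() for a in((458,339),(540,323))])
print('plate scene',[onz('scene',np.array(a)/1.5,.012)[:2].round(3).tolist() for a in((244,345),(331,313))])
X,e=tri(ray('scene',np.array((375,309))/1.5),ray('side',np.array((408,293))/1.5)); print('pawl bar end',X,e)
X,e=tri(ray('scene',np.array((530,466))/1.5),ray('side',np.array((350,150))/1.5)); print('clamp end',X,e)
E
```

```text
cA [ 0.53  -0.397  0.019] [0.002 0.002]
cB [ 0.455 -0.291  0.016] [0.001 0.001]
cC [ 0.58  -0.271  0.018] [0.001 0.001]
mug [ 0.357 -0.428  0.103] [0.001 0.001]
drop [ 0.427 -0.01   0.067] [0.001 0.001]
hub [ 0.629 -0.012  0.1  ] [0.002 0.002]
knobtop [ 0.667 -0.015  0.196] [0.002 0.002]
pinkM [ 0.318 -0.312  0.016] [0.002 0.002]
tray corners scene [[0.693, 0.069], [0.558, 0.074], [0.562, 0.271], [0.685, 0.272]]
plate side [[0.557, -0.14], [0.713, -0.139]]
plate scene [[0.712, -0.13], [0.551, -0.134]]
pawl bar end [ 0.48891392 -0.06614954  0.06975692] [np.float64(0.005372634622164152), np.float64(0.00537263462216405)]
clamp end [0.44950682 0.28293871 0.14118397] [np.float64(0.005586097092352457), np.float64(0.0055860970923523575)]
```

Run:
```python
from lib import *
import math
ims=[]
for n,p in (('w_tray',(.58,.16,.33)),('w_wheel',(.56,-.05,.36)),('w_car',(.52,-.31,.33))):
    a=best(p,math.pi/2)
    print(n,a); arm.movep(p,down(a)); i,ps=wshot(n); print(ps[0].round(3),ps[1].round(3)); ims.append(i)
cv2.imwrite('pics/m1.png',cv2.resize(ims[2],(768,576)))
cv2.imwrite('pics/m2.png',cv2.resize(ims[1],(768,576)))
cv2.imwrite('pics/m3.png',cv2.resize(ims[0],(768,576)))
print(arm.read_time())
```

```text
w_tray 1.5707963267948966
[0.58  0.162 0.33 ] [-0.001  1.     0.001 -0.   ]
w_wheel 4.71238898038469
[ 0.56  -0.049  0.36 ] [ 1.     0.001 -0.    -0.   ]
w_car 4.71238898038469
[ 0.521 -0.308  0.33 ] [ 1.     0.002  0.    -0.001]
5.35
```

View pics/m1.png

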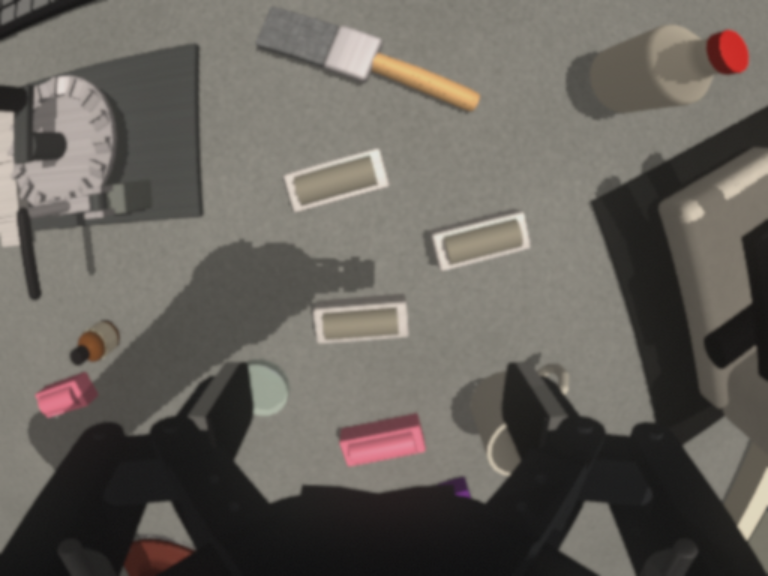

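View pics/m2.png

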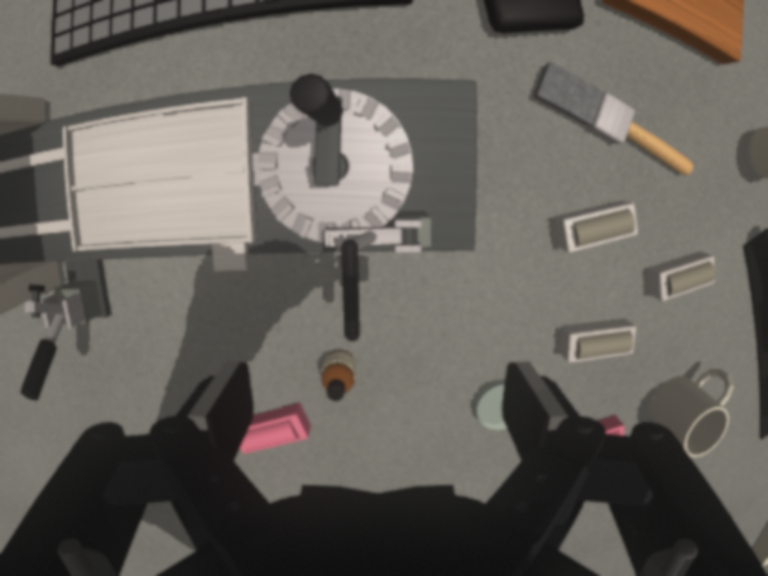

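View pics/m3.png

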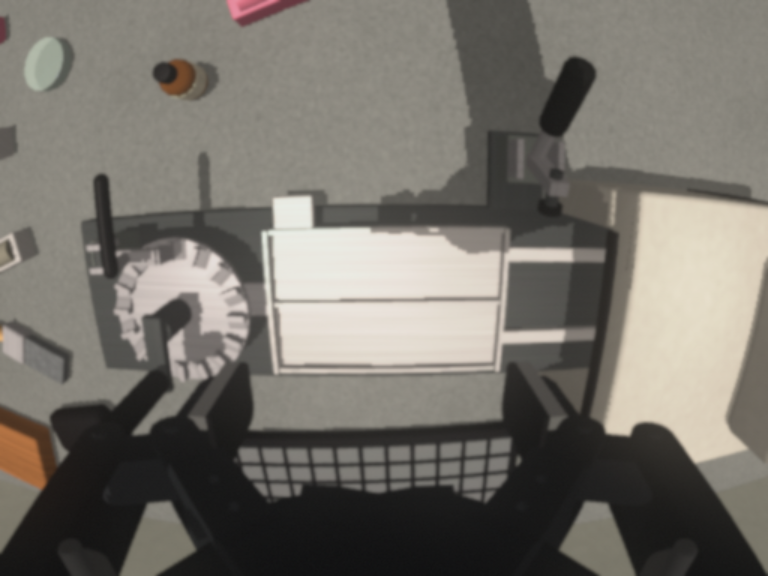

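Run:
```python
from lib import *
i=cv2.imread('pics/w_car.png'); ps=pose('w_car')
def carriers(i,ps,cs,z=.028):
    g=cv2.cvtColor(i,cv2.COLOR_BGR2GRAY); s=cv2.cvtColor(i,cv2.COLOR_BGR2HSV)[...,1]
    m=((g>150)&(s<60)).astype(np.uint8)
    out=[]
    for c in cs:
        mm=np.zeros_like(m); cv2.circle(mm,c,42,1,-1); ys,xs=np.nonzero(m&mm)
        pts=np.array([onz('wrist',(x,y),z,ps)[:2] for x,y in zip(xs,ys)],np.float32)
        (cx,cy),(w,h),a=cv2.minAreaRect(pts); 
        b=cv2.boxPoints(((cx,cy),(w,h),a)); e=[b[1]-b[0],b[2]-b[1]]; L=max(e,key=np.linalg.norm); print(np.round([cx,cy,w,h],3),'long dir',round(float(np.degrees(np.arctan2(L[1],L[0]))%180),1),len(xs))
carriers(i,ps,[(224,120),(321,161),(241,215)])
W2=pose('w_wheel');W3=pose('w_tray'); h=lambda u:np.array(u)/1.5
print('tray',[onz('wrist',h(u),.037,W3)[:2].round(3).tolist() for u in((263,231),(508,229),(499,371),(273,374))])
print('div',[onz('wrist',h(u),.035,W3)[:2].round(3).tolist() for u in((272,299),(499,298))])
for n,a,b in (('barfree',(352,337),(101,177)),('barstem',(349,243),(110,275)),('hub',(336,165),(180,310)),):
    X,e=tri(ray('wrist',h(a),W2),ray('wrist',h(b),W3)); print(n,X.round(3),np.round(e,4))
print('bar z.12',[onz('wrist',h(u),.12,W2).round(3) for u in ((352,335),(349,245))],[onz('wrist',h(u),.12,W3).round(3) for u in ((101,180),(110,272))])
print('knob',onz('wrist',h((311,92)),.2,W2)); 
print('wheel',[onz('wrist',h(u),.062,W2).round(3).tolist() for u in ((255,165),(413,160),(340,88),(336,238))])
print('plate',[onz('wrist',h(u),.012,W2).round(3).tolist() for u in ((475,81),(476,249))])
X,e=tri(ray('wrist',h((575,68)),W3),ray('wrist',h((31,390)),W2)); print('clampend',X,e)
X,e=tri(ray('wrist',h((550,128)),W3),ray('wrist',h((46,345)),W2)); print('clampgripbase',X,e)
print(carriers)
```

```text
[ 0.579 -0.272  0.035  0.084] long dir 104.8 813
[ 0.528 -0.397  0.034  0.084] long dir 105.3 751
[ 0.454 -0.292  0.034  0.083] long dir 95.3 630
tray [[0.563, 0.066], [0.561, 0.271], [0.693, 0.275], [0.695, 0.065]]
div [[0.623, 0.07], [0.622, 0.268]]
barfree [ 0.507 -0.03   0.127] [0.0001 0.0001]
barstem [ 0.577 -0.029  0.128] [0.0001 0.0001]
hub [ 0.63  -0.014  0.049] [0.0001 0.0001]
bar z.12 [array([ 0.506, -0.03 ,  0.12 ]), array([ 0.574, -0.029,  0.12 ])] [array([ 0.509, -0.035,  0.12 ]), array([ 0.577, -0.035,  0.12 ])]
knob [ 0.66879165 -0.01486856  0.2       ]
wheel [[0.632, 0.053, 0.062], [0.634, -0.077, 0.062], [0.694, -0.018, 0.062], [0.569, -0.014, 0.062]]
plate [[0.712, -0.139, 0.012], [0.55, -0.144, 0.012]]
clampend [0.44422484 0.28261444 0.13886848] [np.float64(0.0019641584063412165), np.float64(0.0019641584063411223)]
clampgripbase [0.47933612 0.27824031 0.10490162] [np.float64(4.258545566444974e-05), np.float64(4.258545566455317e-05)]
<function carriers at 0x7f3bfeb937e0>
```

```bash
cat >> lib.py <<'E'
def find(i,ps,z=.028):
    g=cv2.cvtColor(i,cv2.COLOR_BGR2GRAY); s=cv2.cvtColor(i,cv2.COLOR_BGR2HSV)[...,1]
    m=((g>150)&(s<60)).astype(np.uint8)
    mc=cv2.morphologyEx(m,cv2.MORPH_CLOSE,np.ones((5,5),np.uint8)); n,l=cv2.connectedComponents(mc); out=[]
    for k in range(1,n):
        ys,xs=np.nonzero((l==k)&(m>0))
        if not 250<len(xs)<3000: continue
        pts=np.array([onz('wrist',(x,y),z,ps)[:2] for x,y in zip(xs,ys)],np.float32)
        r=cv2.minAreaRect(pts); w,h=sorted(r[1])
        if not(.029<w<.040 and .077<h<.090): continue
        b=cv2.boxPoints(r); L=max(b[1]-b[0],b[2]-b[1],key=np.linalg.norm)
        out.append((r[0][0],r[0][1],np.arctan2(L[1],L[0])%np.pi,w,h))
    return out
TX,TY=.627,.169; TA=np.radians(.5)
def slot(dx,dy): return np.array([TX+dx*np.cos(TA)-dy*np.sin(TA),TY+dx*np.sin(TA)+dy*np.cos(TA)])
E
python3 - <<'E'
from lib import *
i=cv2.imread('pics/w_car.png'); ps=pose('w_car')
for c in find(i,ps): print(np.round(c,3))
for p,a in (((.579,-.272),.26),((.528,-.397),.27),((.454,-.292),.09),(slot(-.033,.046),0),(slot(-.033,-.048),0),(slot(.033,-.02),0)):
  for z in (.082,.33):
    print(np.round(p,3),z,[None if (j:=arm.ik((*p,z),down(a+k*np.pi))) is None else np.round(j,2).tolist() for k in (0,1)])
E
```

```text
Traceback (most recent call last):
  File "lib.py", line 39, in find
    pts=np.array([onz('wrist',(x,y),z,ps)[:2] for x,y in zip(xs,ys)],np.float32)
                  ~~~^^^^^^^^^^^^^^^^^^^^
  File "lib.py", line 12, in onz
    o,d=ray(n,uv,pose); return o+d*(z-o[2])/d[2]
        ~~~^^^^^^^^^^^
  File "lib.py", line 5, in ray
    c=camera_info(n); u=(uv[0]-c['cx'])/c['fx']; v=(uv[1]-c['cy'])/c['fy']
ValueError: time passes only in moves, steps and waits
```

```bash
sed -i 's/c=camera_info(n);/c=CI[n];/; s/^def ray/CI={n:camera_info(n) for n in ("scene","side","wrist")}\ndef ray/' lib.py
python3 - <<'E'
from lib import *
i=cv2.imread('pics/w_car.png'); ps=pose('w_car')
for c in find(i,ps): print(np.round(c,3))
for p,a in (((.579,-.272),.26),((.528,-.397),.27),((.454,-.292),.09),(slot(-.033,.046),0),(slot(-.033,-.048),0),(slot(.033,-.02),0)):
  for z in (.082,.33):
    print(np.round(p,3),z,[None if (j:=arm.ik((*p,z),down(a+k*np.pi))) is None else np.round(j,2).tolist() for k in (0,1)])
E
```

```text
[ 0.579 -0.272  1.83   0.035  0.084]
[ 0.528 -0.397  1.838  0.034  0.084]
[ 0.454 -0.292  1.662  0.034  0.083]
[ 0.579 -0.272] 0.082 [[0.32, 0.87, 0.14, 1.64, -0.18, 0.64, 0.82], [-0.03, 1.02, 0.82, 1.66, -0.93, 0.9, -1.71]]
[ 0.579 -0.272] 0.33 [[0.29, 0.58, 0.21, 1.42, -0.13, 1.15, 0.77], [-0.12, 0.78, 1.06, 1.44, -0.68, 1.32, -1.9]]
[ 0.528 -0.397] 0.082 [[0.54, 0.89, 0.13, 1.58, -0.16, 0.69, 1.01], [0.19, 1.04, 0.81, 1.59, -0.9, 0.92, -1.54]]
[ 0.528 -0.397] 0.33 [[0.5, 0.62, 0.2, 1.36, -0.12, 1.18, 0.98], [0.12, 0.8, 1.04, 1.37, -0.69, 1.35, -1.71]]
[ 0.454 -0.292] 0.082 [[0.43, 0.77, 0.15, 1.94, -0.25, 0.45, 0.86], [0.07, 0.92, 0.78, 1.95, -1.01, 0.72, -1.58]]
[ 0.454 -0.292] 0.33 [[0.34, 0.43, 0.28, 1.71, -0.14, 1.02, 0.76], [-0.14, 0.65, 1.15, 1.73, -0.63, 1.2, -1.87]]
[0.594 0.215] 0.082 [[-0.54, 0.87, 0.27, 1.67, -0.34, 0.65, -0.09], [-0.87, 1.07, 0.94, 1.68, -1.04, 0.97, -2.67]]
[0.594 0.215] 0.33 [[-0.64, 0.59, 0.44, 1.45, -0.26, 1.15, -0.15], [0.18, 0.8, -1.15, 1.43, 0.73, 1.38, 2.16]]
[0.594 0.121] 0.082 [[-0.39, 0.84, 0.25, 1.75, -0.34, 0.59, 0.07], [-0.73, 1.04, 0.92, 1.76, -1.04, 0.92, -2.48]]
[0.594 0.121] 0.33 [[-0.47, 0.54, 0.39, 1.53, -0.22, 1.11, -0.03], [-0.84, 0.78, 1.18, 1.54, -0.73, 1.33, -2.71]]
[0.66  0.149] 0.082 [[-0.4, 0.92, 0.27, 1.53, -0.32, 0.74, 0.0], [-0.72, 1.12, 0.95, 1.54, -1.01, 1.04, -2.62]]
[0.66  0.149] 0.33 [[-0.45, 0.66, 0.38, 1.3, -0.24, 1.22, -0.06], [-0.76, 0.88, 1.16, 1.32, -0.79, 1.43, -2.79]]
```

```bash
cat >> lib.py <<'E'
V=((.52,-.31,.33),down(1.5*np.pi))
def pick_place(rough,dst,name,gz=.082):
    arm.movep(*V); i,ps=wshot(name); cs=find(i,ps); print([np.round(c[:3],3).tolist() for c in cs])
    c=min(cs,key=lambda c:np.hypot(c[0]-rough[0],c[1]-rough[1])); phi=c[2]-np.pi/2; q=down(phi)
    arm.move_gripper(.78)
    arm.movep((c[0],c[1],.2),q); arm.line_to((c[0],c[1],gz),.12)
    arm.move_gripper(0,40); o=arm.read_opening(); print('open',o,'force',arm.read_finger_force())
    if o<.2: return False
    arm.line_to((c[0],c[1],.33),.25); print('lifted',arm.read_opening(),arm.read_ft_force())
    d=slot(*dst); qd=down(TA); arm.movep((*d,.33),qd); arm.line_to((*d,.16),.25); arm.line_to((*d,gz+.028),.06)
    print('ft',arm.read_ft_force(),'open',arm.read_opening())
    arm.move_gripper(min(1,o+.14)); arm.line_to((*d,.3),.25); print('t',arm.read_time())
    return True
E
python3 - <<'E'
from lib import *
print(pick_place((.579,-.272),(-.033,.046),'p1'))
s=snapshot('side'); cv2.imwrite('pics/side1.png',cv2.resize(s[60:220,180:400],(770,560),interpolation=cv2.INTER_CUBIC))
E
```

```text
[[0.579, -0.272, 1.836], [0.528, -0.397, 1.844], [0.453, -0.292, 1.658]]
open 0.38795110400534594 force 41.82238519191742
lifted 0.3923450645861282 [ 0.73861529  1.19906426 -2.65806254]
ft [ 0.20616209  0.38654262 -1.03109559] open 0.3861162028808412
t 14.7583
True
```

View pics/side1.png

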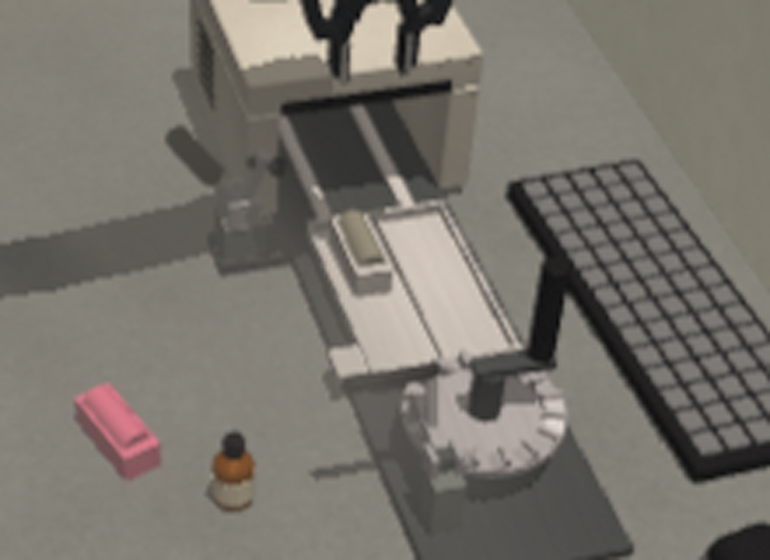

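The first carrier lies flat in the −x lane at the chamber end (crop pixel 360,250). Next are the other two.

Run:
```python
from lib import *
print(pick_place((.528,-.397),(-.033,-.048),'p2'))
print(pick_place((.454,-.292),(.033,0),'p3'))
arm.movep(*V); i,ps=wshot('v4'); print('left',find(i,ps))
p=(.58,.1,.33); arm.movep(p,down(TA+np.pi/2)); i,ps=wshot('t4'); print([np.round(c,3) for c in find(i,ps,.055)])
cv2.imwrite('pics/t4b.png',cv2.resize(i,(768,576)))
```

```text
[[0.529, -0.398, 1.84], [0.454, -0.293, 1.657]]
open 0.38567007507619333 force 41.80026590824127
lifted 0.3889128532050146 [-0.08349448 -0.10758805 -2.96731216]
ft [-0.73274351  0.386668   -1.55010164] open 0.3855748351081821
t 26.1667
True
[[0.454, -0.293, 1.659]]
open 0.38869218789766047 force 42.47164249420166
lifted 0.385015345802914 [ 0.56034149  0.50381021 -2.33119936]
ft [-0.11914828 -0.41763177 -2.18440347] open 0.3890935458452947
t 37.0
True
left []
[]
```

View pics/t4b.png

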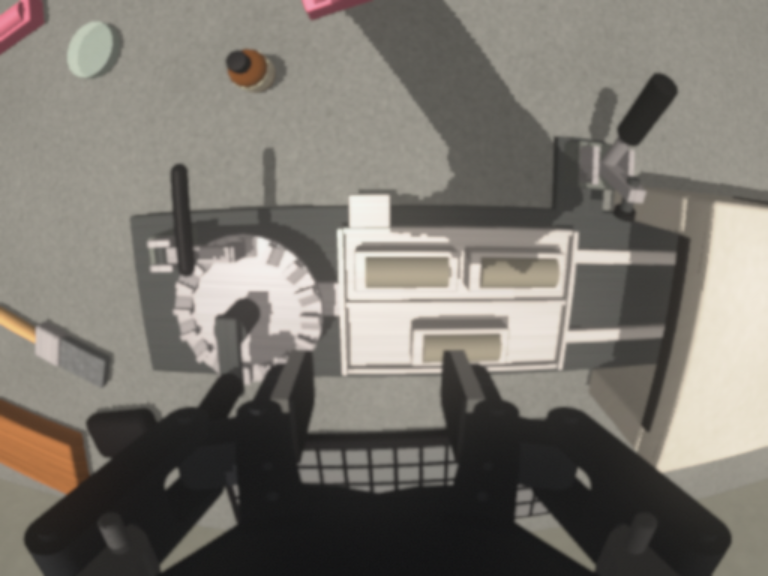

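All three carriers lie flat in the tray: rocks at (407,272), (520,272), (462,347); bar at (180,215), clamp grip at (648,108). Next is the pawl.

Run:
```python
from lib import *
W2=pose('w_wheel');W3=pose('w_tray');W4=pose('t4'); h=lambda u:np.array(u)/1.5
X,e=tri(ray('wrist',h((351,290)),W2),ray('wrist',h((105,225)),W3),ray('wrist',h((181,216)),W4)); print('barmid',X.round(3),np.round(e,4))
print('hinge?',[onz('wrist',h(u),.08,w).round(3) for u,w in (((411,235),W2),((95,260),W3),((160,256),W4))])
X,e=tri(ray('wrist',h((663,92)),W4),ray('wrist',h((575,68)),W3)); print('clampend',X,e)
p=np.array((.538,-.031,.26))
for k in (.5,1.5):
  j=arm.ik(p,down(k*np.pi)); print(k,None if j is None else np.round(j,2)); 
  j=arm.ik((.538,-.12,.18),down(k*np.pi)); print(k,None if j is None else np.round(j,2))
```

```text
barmid [ 0.541 -0.032  0.12 ] [0.0006 0.0008 0.0013]
hinge? [array([ 0.575, -0.077,  0.08 ]), array([ 0.575, -0.075,  0.08 ]), array([ 0.575, -0.073,  0.08 ])]
clampend [0.44884435 0.27532407 0.15585385] [np.float64(0.0023604043962578134), np.float64(0.002360404396257826)]
0.5 [ 0.6   0.66 -0.95  1.79  0.62  1.03  0.98]
0.5 [ 0.7   0.77 -0.86  1.83  0.74  0.9   1.05]
1.5 [-0.55  0.66  0.94  1.82 -0.63  1.   -0.92]
1.5 [-0.28  0.73  0.75  1.86 -0.68  0.82 -0.74]
```

Run:
```python
from lib import *
q=down(.5*np.pi); x=.538; H=np.array([-.077,.075]); G=.054
arm.movep((x,-.031,.26),q); arm.move_gripper(.5)
arm.line_to((x,-.031,.121+G),.1); arm.move_gripper(0,22); print('open',arm.read_opening(),arm.read_finger_force())
f0=arm.read_ft_force()
c=np.array([-.031,.121])-H; a0=np.arctan2(c[1],c[0])
for a in np.linspace(a0,.733+1.5,15)[1:]:
    arm.line_to((x,H[0]+.067*np.cos(a),H[1]+.067*np.sin(a)+G),.05)
    print(round(a-.733,2),(arm.read_ft_force()-f0).round(1),round(arm.read_opening(),3))
arm.move_gripper(.35); p=arm.read_tool_pos(); arm.line_to((p[0],p[1],.28),.15); print(arm.read_time())
p=(.56,-.07,.36); arm.movep(p,down(1.5*np.pi)); i,ps=wshot('pw'); cv2.imwrite('pics/pwb.png',cv2.resize(i,(768,576)))
```

```text
open 0.12947658028486353 21.456460654735565
0.16 [ 3.9 -3.7 -8.2] 0.128
0.26 [  4.4  -4.5 -10.6] 0.125
0.36 [  5.5  -3.5 -12.1] 0.13
0.47 [  5.6  -2.6 -13.4] 0.129
0.57 [  5.5  -1.9 -13. ] 0.129
0.67 [  6.2  -0.5 -13.7] 0.127
0.78 [  5.1  -0.8 -12.9] 0.131
0.88 [  7.2   1.  -11.6] 0.127
0.98 [  4.8   2.1 -10. ] 0.126
1.09 [ 5.   2.4 -7.3] 0.13
1.19 [ 5.6  2.7 -5.1] 0.129
1.29 [ 5.  1. -3.] 0.13
1.4 [ 4.8  1.3 -2.1] 0.129
1.5 [ 6.2  1.9 -1.9] 0.13
47.925
```

View pics/pwb.png

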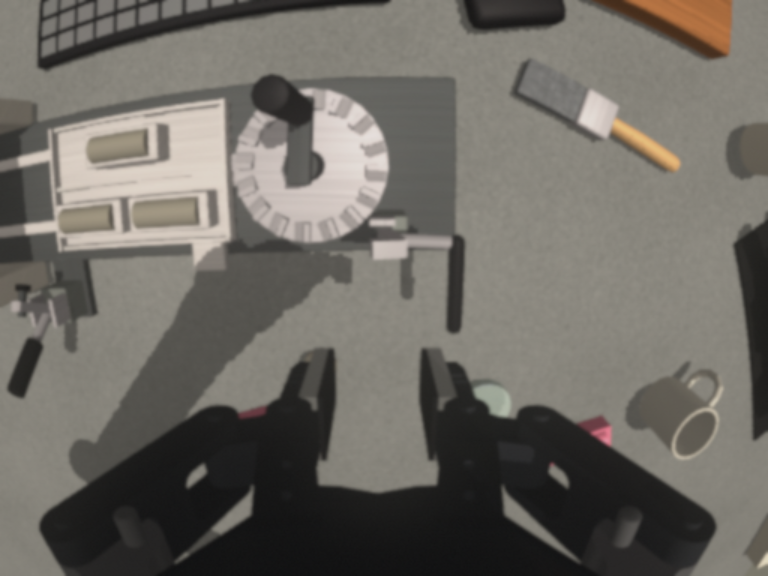

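The pawl is thrown over (bar at (456,285), stem at (430,242)) and the knob top is at (272,95). Next is the crank.

Run:
```python
from lib import *
h=lambda u:np.array(u)/1.5; W=pose('pw')
for z in (.05,.062): 
    e=[onz('wrist',h(u),z,W)[:2] for u in ((233,165),(389,165),(312,87),(312,243))]; print(z,[(e[0]+e[1])[1]/2,(e[2]+e[3])[0]/2,e[0][1]-e[1][1],e[2][0]-e[3][0]])
print('knob',onz('wrist',h((270,91)),.2,W))
for ph in (0,np.pi/2):
  for a in (0,1.5,3,4.7):
    j=arm.ik((.631+.04*np.cos(a),-.012+.04*np.sin(a),.222),down(ph)); print(ph,a,None if j is None else np.round(j,2))
```

```text
0.05 [np.float64(-0.011466729602022344), np.float64(0.6290545810313675), np.float64(0.13460299057486044), np.float64(0.1344314051334773)]
0.062 [np.float64(-0.013293753929928688), np.float64(0.6291346208593194), np.float64(0.13032682284856079), np.float64(0.13016068846085505)]
knob [ 0.66971651 -0.01430121  0.2       ]
0 0 [-0.32  0.79  0.58  1.46 -0.47  1.03  0.37]
0 1.5 [-0.41  0.74  0.59  1.58 -0.47  0.97  0.33]
0 3 [-0.38  0.68  0.6   1.71 -0.47  0.9   0.41]
0 4.7 [-0.28  0.73  0.58  1.59 -0.46  0.96  0.45]
1.5707963267948966 0 [ 0.38  0.84 -0.77  1.44  0.62  1.12  1.07]
1.5707963267948966 1.5 [ 0.35  0.79 -0.77  1.55  0.6   1.05  0.98]
1.5707963267948966 3 [ 0.43  0.73 -0.77  1.68  0.59  0.98  1.01]
1.5707963267948966 4.7 [ 0.47  0.78 -0.77  1.56  0.6   1.05  1.11]
```

Run:
```python
from lib import *
q=down(0); C=np.array([.630,-.0125]); k=np.array([.6695,-.0138]); z=.222
arm.movep((*k,.32),q); arm.move_gripper(.65); arm.line_to((*k,z),.12)
f0=arm.read_ft_force(); arm.move_gripper(0,40); print('open',arm.read_opening(),'closing side force',(arm.read_ft_force()-f0).round(1))
a=np.arctan2(*(k-C)[::-1]); dr=0.; r=.04
# admittance in the radial direction while stepping round
while a<4.95:
    a+=.12
    e=np.array([np.cos(a),np.sin(a)]); t=np.array([-e[1],e[0]])
    arm.line_to((*(C+(r+dr)*e),z),.08)
    f=(arm.read_ft_force()-f0)[:2]; fr,ft=f@e,f@t
    dr=float(np.clip(dr+1e-4*fr,-.006,.006))
    print(f'{a:.2f} fr {fr:.1f} ft {ft:.1f} dr {dr*1e3:.1f}',end=' | ')
    if (a>4.4 and ft<-22) or abs(fr)>60 or ft<-50: break
print(arm.read_opening(),arm.read_time(),arm.read_tool_pos())
np.save('ka.npy',a)
```

```text
open 0.23997534469833556 closing side force [-0.1  1.4  4.1]
0.09 fr -1.9 ft 0.3 dr -0.2 | 0.21 fr -1.6 ft -1.2 dr -0.4 | 0.33 fr -1.6 ft -3.0 dr -0.5 | 0.45 fr -0.4 ft -2.3 dr -0.6 | 0.57 fr -1.8 ft -2.5 dr -0.7 | 0.69 fr -0.7 ft -1.3 dr -0.8 | 0.81 fr -0.8 ft -2.0 dr -0.9 | 0.93 fr 0.5 ft -2.7 dr -0.8 | 1.05 fr -0.3 ft -2.0 dr -0.9 | 1.17 fr 0.4 ft -2.3 dr -0.8 | 1.29 fr -0.2 ft -1.3 dr -0.8 | 1.41 fr 0.0 ft -2.2 dr -0.8 | 1.53 fr 0.3 ft -3.2 dr -0.8 | 1.65 fr 0.2 ft -2.5 dr -0.8 | 1.77 fr 0.2 ft -2.6 dr -0.8 | 1.89 fr 0.1 ft -3.5 dr -0.7 | 2.01 fr -0.8 ft -2.7 dr -0.8 | 2.13 fr -0.3 ft -3.5 dr -0.9 | 2.25 fr -1.3 ft -3.5 dr -1.0 | 2.37 fr 0.5 ft -3.4 dr -0.9 | 2.49 fr -0.2 ft -3.2 dr -1.0 | 2.61 fr 0.7 ft -3.5 dr -0.9 | 2.73 fr 0.4 ft -3.9 dr -0.9 | 2.85 fr 0.7 ft -3.3 dr -0.8 | 2.97 fr 1.6 ft -4.5 dr -0.6 | 3.09 fr 0.8 ft -3.3 dr -0.5 | 3.21 fr 1.6 ft -2.8 dr -0.4 | 3.33 fr 1.0 ft -2.9 dr -0.3 | 3.45 fr 1.7 ft -1.8 dr -0.1 | 3.57 fr 1.2 ft -2.1 dr 0.0 | 3.69 fr 1.5 ft -2.0 dr 0.2 | 3.81 fr 1.4 ft -1.8 dr 0.3 | 3.93 fr -0.2 ft -1.1 dr 0.3 | 4.05 fr 0.2 ft -1.1 dr 0.3 | 4.17 fr -0.0 ft -1.3 dr 0.3 | 4.29 fr -0.2 ft -0.6 dr 0.3 | 4.41 fr 0.4 ft 0.3 dr 0.3 | 4.53 fr 0.8 ft 0.2 dr 0.4 | 4.65 fr 0.2 ft -1.0 dr 0.4 | 4.77 fr 0.3 ft -4.0 dr 0.5 | 4.89 fr -3.4 ft -12.5 dr 0.1 | 5.01 fr -6.6 ft -20.1 dr -0.5 | 0.24616930634554055 63.1417 [ 0.63210982 -0.0525476   0.22254548]
```

Run:
```python
from lib import *
arm.move_gripper(.5); p=arm.read_tool_pos(); arm.line_to((p[0],p[1],.33),.2)
arm.movep((.56,-.03,.36),down(.5*np.pi)); i,ps=wshot('h1'); cv2.imwrite('pics/h1b.png',cv2.resize(i,(768,576)))
```

```text
(no output)
```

View pics/h1b.png

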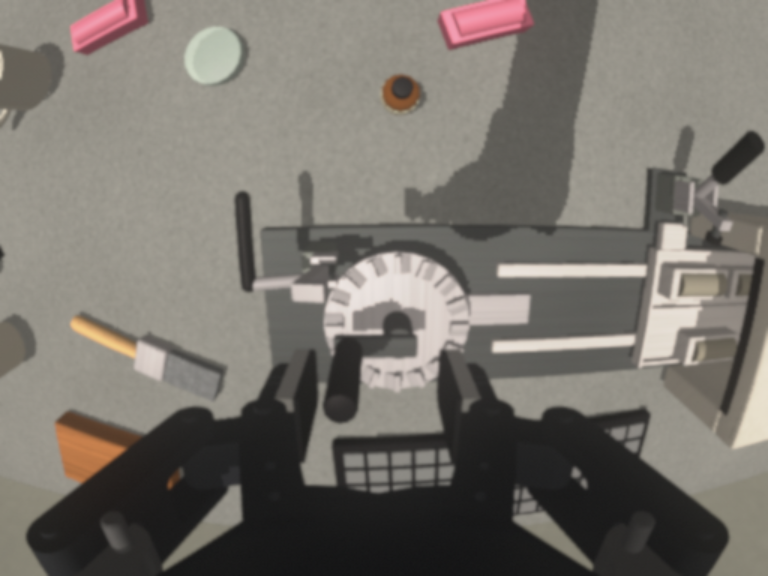

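The tray is home under the chamber mouth (ear at (672,236)) with carriers at (700,285) and (712,350); the bar is at (244,240). Next I swing the pawl back.

Run:
```python
from lib import *
h=lambda u:np.array(u)/1.5; W=pose('h1'); X,e=tri(ray('wrist',h((244,240)),W),ray('wrist',h((456,285)),pose('pw'))); print(X,e,onz('wrist',h((244,240)),.116,W))
q=down(.5*np.pi); x=.538; H=np.array([-.077,.075]); G=.054
a=.733+1.75; P=lambda a:(x,H[0]+.067*np.cos(a),H[1]+.067*np.sin(a)+G)
p=P(a); arm.movep((x,p[1],.27),q); arm.move_gripper(.5)
arm.line_to(p,.1); arm.move_gripper(0,22); print('open',arm.read_opening(),arm.read_finger_force())
f0=arm.read_ft_force()
for a in np.linspace(a,.733+.22,16)[1:]:
    arm.line_to(P(a),.05); f=arm.read_ft_force()-f0; print(round(a-.733,2),f.round(1),round(arm.read_opening(),3))
    if f[2]>20: break
arm.move_gripper(.35); p=arm.read_tool_pos(); arm.line_to((p[0],p[1],.28),.15); print(arm.read_time())
arm.movep((.50,.17,.36),down(.5*np.pi)); i,ps=wshot('h2'); cv2.imwrite('pics/h2b.png',cv2.resize(i,(768,576)))
```

```text
[ 0.54189801 -0.12892932  0.11031625] [np.float64(0.0010373155872696973), np.float64(0.0010373155872697472)] [ 0.54114854 -0.12611118  0.116     ]
open 0.13063656519626166 21.651203334331512
1.65 [  2.1  -1.5 -11.4] 0.129
1.55 [  2.6  -1.5 -12.1] 0.132
1.44 [  2.1  -3.  -11.7] 0.127
1.34 [  2.6  -6.  -10.2] 0.128
1.24 [ 0.  -8.5 -3.8] 0.13
1.14 [ -1.2 -10.5   0.1] 0.127
1.04 [ -1.7 -10.1   1.9] 0.131
0.93 [-1.6 -7.9  2.7] 0.126
0.83 [-1.4 -7.9  2.6] 0.129
0.73 [-1.7 -7.4  1.6] 0.13
0.63 [-2.  -4.9  0.3] 0.122
0.53 [-1.2 -6.3 -0.5] 0.131
0.42 [-1.7 -4.9 -0.6] 0.132
0.32 [-2.4 -4.6  1.1] 0.132
0.22 [-2.8 -4.8 -2.4] 0.128
73.1417
```

View pics/h2b.png

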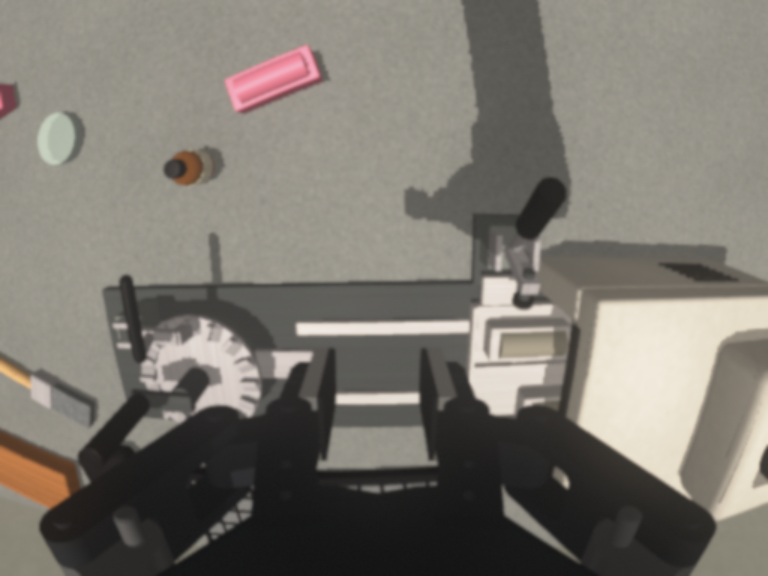

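The pawl is down (bar at (130,318)); the clamp grip is at (540,208) with its spindle over the ear (508,288). Pushing the handle in +x.

Run:
```python
from lib import *
h=lambda u:np.array(u)/1.5
X,e=tri(ray('wrist',h((553,186)),pose('h2')),ray('wrist',h((578,66)),pose('w_tray')),ray('wrist',h((664,88)),pose('t4'))); print('end',X.round(3),np.round(e,4))
q=down(.5*np.pi); y=float(np.clip(X[1],.27,.288)); z=.203
arm.move_gripper(0,30)
arm.movep((.405,y,.28),q); arm.line_to((.405,y,z),.12); f0=arm.read_ft_force()
for x in np.arange(.415,.512,.008):
    arm.line_to((x,y,z),.05); f=arm.read_ft_force()-f0; print(round(x,3),f.round(1))
    if abs(f[0])>25: break
arm.line_to((.43,y,z),.15); arm.line_to((.43,y,.3),.2); arm.pause(.3)
arm.movep((.50,.17,.36),q); i,ps=wshot('h3')
s=snapshot('side'); cv2.imwrite('pics/h3b.png',np.vstack([cv2.resize(i[100:290,40:430],(780,380)),cv2.resize(s[70:160,200:560],(780,195))]))
print(arm.read_time())
```

```text
end [0.441 0.289 0.136] [0.0011 0.0021 0.0028]
0.415 [-0.  -1.3 -2.4]
0.423 [ 0.4 -0.6 -1.6]
0.431 [-0.6 -1.3 -2.2]
0.439 [-0.2 -1.2 -2. ]
0.447 [-0.1 -1.5 -1.8]
0.455 [ 0.7 -1.3 -2.3]
0.463 [ 0.1 -1.7 -2.2]
0.471 [-1.1 -0.7 -2.3]
0.479 [-0.3 -0.8 -1.8]
0.487 [-1.1 -1.  -1.9]
0.495 [-0.2 -1.  -1.9]
0.503 [-0.2 -0.6 -1.7]
0.511 [-3.2 -0.4 -2.5]
82.4333
```

View pics/h3b.png

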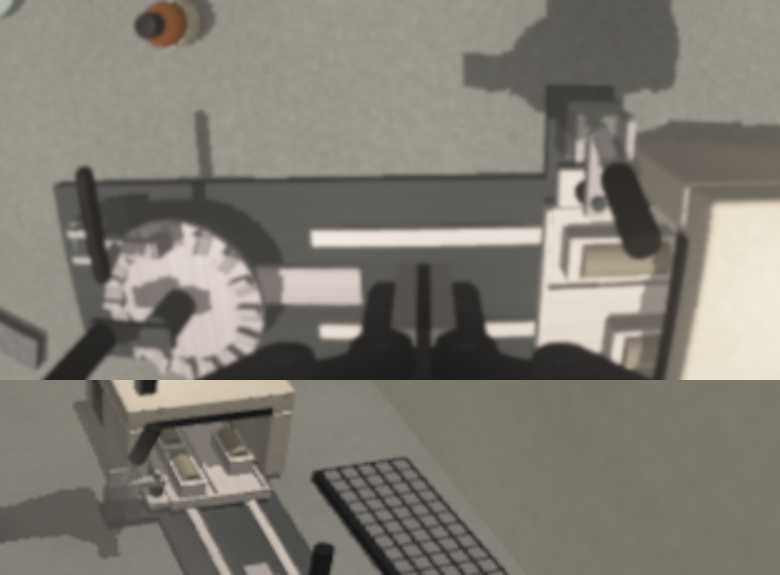

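The handle leans to +x (grip at (632,210)) with the spindle on the ear (598,200). The carriers are in the tray and the pawl is down.

```bash
python3 -c "
from station import ticket
print(ticket.finish_job())"
```

```text
the job is handed in; nothing more can be done
None
```

I handed the job in after about 82 s of robot time: the three carriers I found are in the tray, the tray is fully home, the pawl is down and the clamp is locked on the ear; the last pictures agree, but the station returned no verdict.

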